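Load a lens barrel into a sprung V saddle

ROBOT

A 7-joint arm with a two-finger parallel gripper is mounted at the origin on the work surface. World frame = base frame: x ahead of the robot, y to its left, z up, the work surface at z = 0. Lengths are in m, angles in rad, forces in N, time in s.
With the tool pointing down it reaches from about 0.425 to 1.025 m from the base axis. Payload 9.4 kg.
Tool frame: the origin (TCP) lies between the finger pads; the fingertips stand 19 mm ahead of it and the grasp point (between the pads) is the TCP; x points along the fingers, y is the direction in which the jaws open and shut, and the axes are right-handed (so a half turn about x gives the same grasp; the last joint's range is limited). The gripper opens to 85 mm and grips with 20 to 120 N. Pads are 22 mm wide; open, the fingers measure 114 mm over their backs; the gripper's body (76 mm by 85 mm) begins 54 mm behind the grasp point. The pads swing forward as they close: fully open they stand 13 mm farther back than shut.
Start: joints at [1.097, 0.599, -0.003, 1.599, 0.002, 0.943, -0.08], TCP at [0.28, -0.669, 0.25] pointing down, gripper open.
Joint ranges: [-2.57, 2.57], [-0.35, 1.97], [-1.29, 1.29], [0.11, 2.56], [-1.05, 4.19], [0.11, 1.86], [-2.63, 2.63]. Speed limits (rad/s): [2.22, 2.22, 3.01, 3.01, 3.14, 3.14, 3.14].

INTERFACE

Orientations are given as a rotation vector (axis times angle).
In Python, from plant import manip gives the robot as it stands.
- The arm moves only by the tool play_rows, never from a script. Its argument "steps" is a list of rows, each a list of 7 numbers: the shift along the tool's x, y, z in units of 40 mm (1.0 is 40 mm), then the turn, a rotation vector about the tool's x, y, z in units of 8 degrees (1.0 is 8 degrees), then the closure, from 0 (fully open) to 1 (shut). In form: [[dx, dy, dz, rx, ry, rz, grip], ...]. A call has 1 to 20 rows; each row shifts and turns the commanded pose from where the row before left it, along the tool's axes as they then stand; what a row does not reach is not made up. A row lasts 1/8 s, in which the tool goes at most 62.5 mm and 10.7 degrees, less where a joint would pass 70% of its speed; a pose out of reach is approached as far as the arm can. A call is refused whole if a number of a shift passes 1 or a number of a turn 1, either way. A call with a gripper value outside its range is refused whole. The fingers move at their own pace and stop on an object; "squeeze" is the grip in N (left out, the last holds). Time passes only in rows, so rows that do not move let the fingers close. It gives the time, the measured TCP pose, the force and the opening at its end, in the units of the state.
- manip.get_obs(): the state, without advancing time (a new reading comes with each control period).
- manip.camera(name): name is "scene" or "top" or "wrist"; returns (picture, depth): 384x512x3 uint8, blue, green, red; 384x512 float32, m along the optical axis (not along the pixel's ray), 0 where there is no reading.
- manip.camera_model(name): a dict with "fx", "fy", "cx", "cy" (pixels), "R" (3x3) and "t" (3): a world point X has camera coordinates R X + t. Camera axes: x right, y down, z forward; pixel columns grow to the right and rows downward; lengths in m; the calibration is good to about 2 mm. A picture is of the moment at which its call begins: read the wrist's pose just before it. camera_model takes no time and is no camera call; for the wrist camera it gives the pose at the moment of the call.
- manip.sign_off(): hands the job in, once; it reports no verdict.
The state is a dict: "clock": time; "joints": joint angles; "joint_vel": joint speeds; "joint_torque": joint torques, N m; "ee_pos": TCP position; "ee_rot": TCP orientation; "force": force on the tool from outside, world axes, zero at the start; "moment": the same for the moment, N m; "opening": finger opening in m.
Only numpy, scipy, OpenCV 4.12 (cv2) and the standard library are available. Lean on these libraries where they do the work, as an engineer would, in place of code of your own. Each camera call takes 0.05 s, during which the arm holds its last target.

TASK

Draw the red-headed locking pin straight up out of the V saddle and park it upright in the orange notch at the side of the stage, hanging by its head, and let go of it. Then take the lens barrel from its blue nest, lay it lengthwise and centred in the V (either way round) and press it down evenly onto both V faces, until the sprung saddle has sunk about half of its 12 mm travel, never to the bottom. Finish while still holding it pressed there with the gripper, and leave everything else on the bench undisturbed.

Things in the scene. Friction and masses are not known exactly. Their poses are not given: they have to be found in the camera images.
- stage: Inspection stage fixed to the bench: aluminium plate 100 mm along x, 155 mm along y (y -110 to +45), 8 mm thick, with a 36 mm high grey housing round the V saddle and an orange parking bracket on its -y side. Origin on the bench below the middle of the V; the V runs along x. Place and yaw vary.
- saddle (a joint): How far the sprung V saddle has sunk, m: 0 at rest, 0.012 bottomed. Block 70 mm along x, 60 along y, top 71 mm over the bench at rest. 90-degree V 38 mm wide at the top, flat floor 14 mm wide, 19 mm below it. It floats 3 mm either way across the V (0.3 N/mm), centring itself on the barrel. Sinks under 3 N (barrel weight included), then 1.2 N per mm: 10 N at 6 mm.
- v_seat (a point): Where the barrel's centre lies when fully seated: middle of the V, 31 mm above its floor, 12 mm above the saddle's top (83 mm over the bench at saddle 0). Sinks with the saddle. x along the V, y across it, z up.
- face_left: Aluminium V face on the stage's +y side, 45 degrees, part of the saddle; origin same as the stage's (less the sinking of the saddle).
- face_right: Aluminium V face on the stage's -y side, 45 degrees, part of the saddle; origin same as the stage's (less the sinking of the saddle).
- pin: Locking pin, 50 g: steel shank 10 mm diameter, 55 mm long, under a red head 22 mm diameter, 24 mm high. Origin at the centre of the shank's foot, z towards the head. Starts upright, loose, in a bore (24 mm deep, 11.2 mm wide) in the middle of the V floor, its head's underside 12 mm above the saddle's top, blocking the V.
- pin_head (a point): Centre of the pin's red head, 67 mm above its foot, on its axis.
- notch (a point): Parking place, on the parked pin's axis, in the top of the orange bracket (72 mm over the bench), 80 mm from the V's middle towards the stage's -y. Slot 13 mm wide in a plate 10 mm thick, 40 mm wide; mouth 18 mm towards stage -x, flat end 7 mm towards +x, 64 mm free below the top. Shank enters from above or from -x; head then rests on the plate (pin_head 12 mm above).
- nest: Nest for the barrel, fixed: black rubber base 90 mm along its x, 60 mm along y, 8 mm thick, with two blue rails along x, 33 mm apart inside, 14 mm high over the bench. Origin on the bench below its middle. Place and yaw vary.
- barrel: Lens barrel, loose: cylinder 44 mm diameter, 64 mm long, black with metal bands and glass ends, 140 to 280 g. Origin at its centre, x along its axis; lies along the nest's x, axis 30 mm over the bench; may be rolled. Gripped across its diameter, fingertips no more than about 10 mm below its axis clear the saddle.
- board_a: Bystander: green circuit board 80 x 60 x 15 mm, loose, lying on the +y side of the stage. Origin at the centre of its underside.
- board_b: Bystander: a like circuit board, farther back. Origin at the centre of its underside.
- spacer_ring: Bystander: aluminium ring 52 mm diameter, 22 mm high, beyond the +x end of the nest. Origin at the centre of its underside.
- mouse: Bystander: black computer mouse 100 x 58 x 32 mm. Origin at the centre of its underside.
- spare_objective: Bystander: brass microscope objective standing on the bench, 36 mm diameter, 46 mm high. Origin at the centre of its underside.
- screwdriver: Bystander: screwdriver, 160 mm long, lying on the bench. Origin under its middle.
There are look-alikes about, which are no part of the job. What is shaped like the barrel but purple is not meant.

How it is judged:
On the way, in this order (a step that is already met when the one before it is completed fails the run):
1. the pin is drawn right up out of the bore (z of pin in the frame of stage above 0.056 m), for 0.1 s.
2. the pin hangs upright by its head in the notch, let go of (horizontal distance between pin and notch below 0.007 m and z of pin_head in the frame of notch between 0.008 and 0.018 m and angle between pin's own z axis and vertical below 0.15 rad and contact force between the fingers and pin below 0.1 N and linear speed of pin below 0.02 m/s), for 0.2 s.
3. the barrel is lifted out of its nest (z of barrel in the frame of nest above 0.045 m), for 0.1 s.
At the end, for the whole second after the job is handed in: Gripper holds the barrel (over 2 N) at rest in the V: axis within 0.07 rad, within 10 mm along and 2.5 mm across, over 2.5 N on each V face, saddle sunk 3 to 10 mm; pin hangs untouched in the notch by its head, within 7 mm, within 0.15 rad of upright (all of step 2 and angle between the x axis of barrel and the x axis of v_seat, either way round below 0.07 rad and x of barrel in the frame of v_seat between -0.01 and 0.01 m and y of barrel in the frame of v_seat between -0.0025 and 0.0025 m and z of barrel in the frame of v_seat below 0.003 m and contact force between barrel and face_left above 2.5 N and contact force between barrel and face_right above 2.5 N and contact force between the fingers and barrel above 2 N and value of joint saddle between 0.003 and 0.01 m and linear speed of barrel below 0.01 m/s); the arm keeps its last pose, push and grip.
It fails at once if the saddle is bottomed (value of joint saddle above 0.0117 m).
It fails at once if a bystander is moved by more than 20 mm (distance of any of board_a, board_b, spacer_ring, mouse, spare_objective, screwdriver from where it was at the start of the episode above 0.02 m).
It also fails if it takes over 64 s, if anything falls off the work surface, if the arm or the gripper's body presses on something with over 40 N, if the wrist force passes 120 N, or if a joint passes its speed limit or range.

## Working session

There is one attempt and no reset: what is moved stays moved. The work goes in short steps, Python scripts to look and compute and a tool call to move; the robot and the scene stay as the last step left them, time stands still between calls to the robot, and variables do not carry over. Pictures are saved under pics/ and viewed, and the job is handed in when it is done.

Besides the shell and the picture viewer there is one more tool, called after "Request:" as name(argument=value, ...), one argument or row to a line, values as JSON. play_rows: Moves the arm, as the interface text tells. Its arguments: {"type":"object","properties":{"steps":{"type":"array"},"squeeze":{"type":"number"}},"required":["steps"]}

```bash
mkdir -p pics; ls; python3 - <<'E'
from plant import manip
import cv2,numpy as np
o=manip.get_obs()
print({k:np.round(v,3) for k,v in o.items()})
for n in("scene","top","wrist"):
    m=manip.camera_model(n);print(n,{k:np.round(v,4).tolist() for k,v in m.items()})
    p,d=manip.camera(n);cv2.imwrite(f"pics/{n}0.png",p);np.save(f"{n}0.npy",d);
    cv2.imwrite(f"{n}0.png",p)
E
```

```text
pics
{'clock': np.float64(0.0), 'joints': array([ 1.097,  0.6  , -0.003,  1.6  ,  0.002,  0.943, -0.08 ]), 'joint_vel': array([ 0.   ,  0.   ,  0.001,  0.   ,  0.001,  0.   , -0.   ]), 'joint_torque': array([-1.0000e-03, -7.7646e+01,  1.5650e+00, -2.5801e+01,  1.2000e-02,
        9.0000e-03, -0.0000e+00]), 'ee_pos': array([ 0.28 , -0.668,  0.249]), 'ee_rot': array([ 2.004,  0.405, -2.005]), 'force': array([ 0.009,  0.366, -1.278]), 'moment': array([-0.071, -0.011,  0.056]), 'opening': np.float64(0.086)}
scene {'fx': 443.1266, 'fy': 443.1266, 'cx': 258.0147, 'cy': 191.6339, 'R': [[0.0535, 0.9985, 0.0145], [0.7676, -0.0318, -0.6401], [-0.6387, 0.0454, -0.7681]], 't': [-0.0489, -0.3922, 1.683]}
top {'fx': 376.2598, 'fy': 376.2598, 'cx': 257.0201, 'cy': 188.8851, 'R': [[-0.024, -0.9993, 0.0274], [-0.9971, 0.022, -0.0724], [0.0717, -0.0291, -0.997]], 't': [-0.0048, 0.6039, 1.3495]}
wrist {'fx': 331.6318, 'fy': 331.6318, 'cx': 252.3829, 'cy': 189.9035, 'R': [[0.3867, -0.9222, -0.001], [-0.8768, -0.368, 0.3094], [-0.2857, -0.1188, -0.9509]], 't': [-0.725, -0.0416, 0.3803]}
```

View pics/scene0.png

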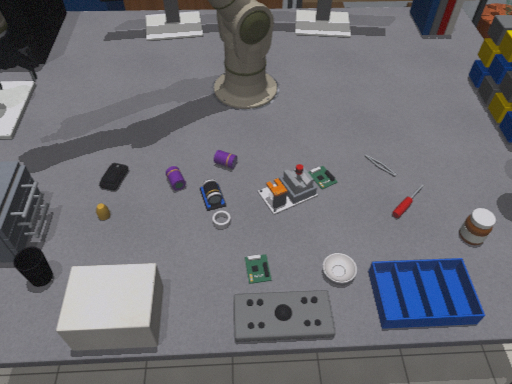

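View pics/top0.png

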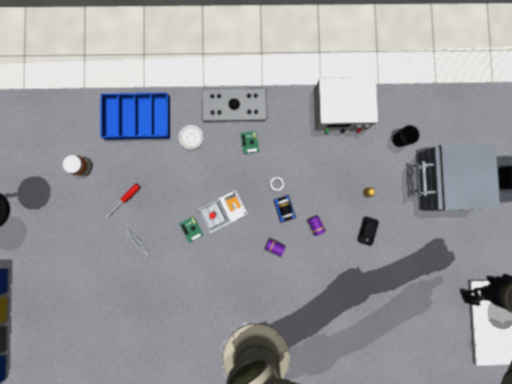

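```bash
cat > h.py <<'E'
import numpy as np,cv2
from plant import manip
def ray(m,u,v,z):
    R=np.array(m["R"]);t=np.array(m["t"])
    c=-R.T@t; d=R.T@np.array([(u-m["cx"])/m["fx"],(v-m["cy"])/m["fy"],1])
    return c+d*(z-c[2])/d[2]
def proj(m,X):
    p=np.array(m["R"])@np.array(X)+np.array(m["t"])
    return np.array([m["cx"]+m["fx"]*p[0]/p[2],m["cy"]+m["fy"]*p[1]/p[2]])
def cloud(m,d):
    v,u=np.mgrid[0:384,0:512]
    P=np.stack([(u-m["cx"])/m["fx"]*d,(v-m["cy"])/m["fy"]*d,d],-1)
    return (P-np.array(m["t"]))@np.array(m["R"])
E
python3 - <<'E'
import cv2
a=cv2.imread('top0.png')[170:270,180:340];cv2.imwrite('pics/topc.png',cv2.resize(a,None,fx=5,fy=5,interpolation=cv2.INTER_CUBIC))
a=cv2.imread('scene0.png')[140:240,190:350];cv2.imwrite('pics/scenec.png',cv2.resize(a,None,fx=5,fy=5,interpolation=cv2.INTER_CUBIC))
E
```

```text
(no output)
```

View pics/topc.png

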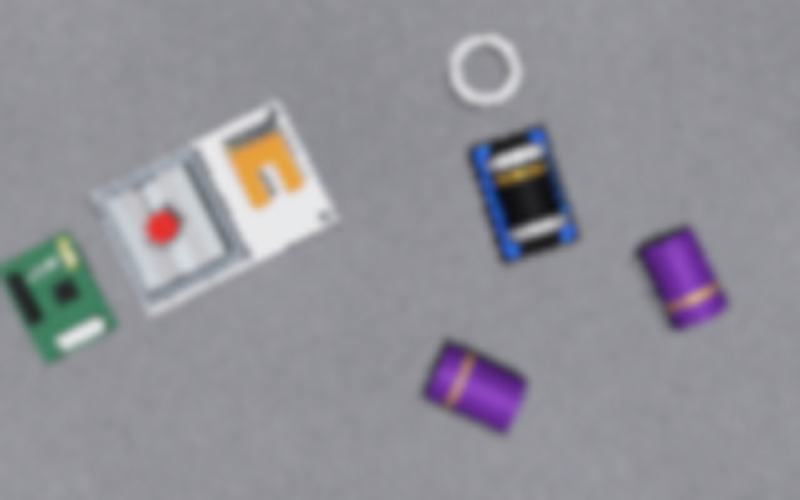

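View pics/scenec.png

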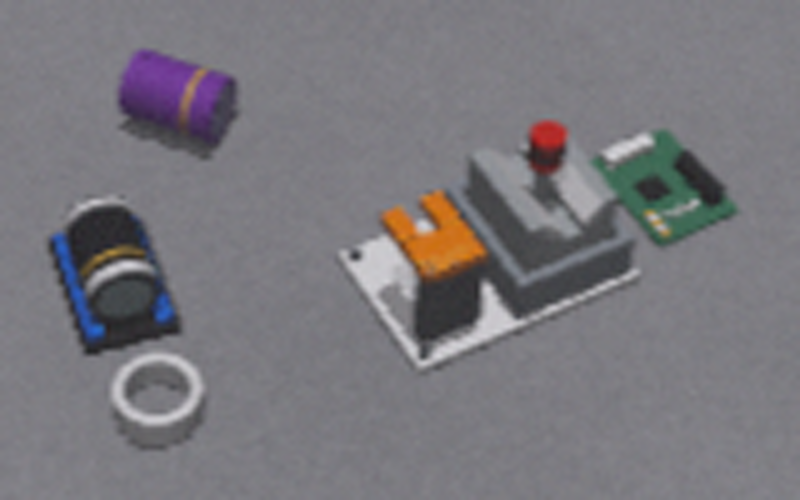

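```bash
python3 - <<'E'
from h import *
m=manip.camera_model("top");s=manip.camera_model("scene")
t=lambda x,y,z:ray(m,180+(x+.5)/5-.5,170+(y+.5)/5-.5,z).round(4)
c=lambda x,y,z:ray(s,190+(x+.5)/5-.5,140+(y+.5)/5-.5,z).round(4)
print("pin",t(163,227,.107),c(547,133,.107))
print("plate corners top",[t(*p,.008) for p in((278,98),(340,217),(150,316))], [c(*p,.008) for p in((337,253),(422,368),(640,275))])
print("orange",[t(*p,.072) for p in((228,150),(285,130),(302,187),(260,208),(270,180))],[c(*p,.072) for p in((485,258),(430,277),(383,213),(440,192))])
print("barrel top", t(524,190,.05),"ends",t(513,152,.05),t(540,232,.05),"nest",[t(*p,.011) for p in((470,147),(545,127),(578,240),(506,262))])
print('ring',t(485,70,.022))
w=manip.camera_model("wrist");R=np.array(w['R']);print("cam",-R.T@w['t'])
from scipy.spatial.transform import Rotation as Ro
print(Ro.from_rotvec(manip.get_obs()['ee_rot']).as_matrix().round(3))
E
```

```text
pin [0.5121 0.1378 0.107 ] [0.5101 0.1388 0.107 ]
plate corners top [array([0.6053, 0.0611, 0.008 ]), array([0.5169, 0.0175, 0.008 ]), array([0.4483, 0.1573, 0.008 ])] [array([0.5127, 0.0183, 0.008 ]), array([0.6024, 0.0634, 0.008 ]), array([0.5377, 0.2009, 0.008 ])]
orange [array([0.5649, 0.0949, 0.072 ]), array([0.578 , 0.0548, 0.072 ]), array([0.5379, 0.0437, 0.072 ]), array([0.5239, 0.0733, 0.072 ]), array([0.5433, 0.066 , 0.072 ])] [array([0.5735, 0.099 , 0.072 ]), array([0.5862, 0.0665, 0.072 ]), array([0.5371, 0.043 , 0.072 ]), array([0.5222, 0.0775, 0.072 ])]
barrel top [ 0.5326 -0.1139  0.05  ] ends [ 0.5599 -0.1068  0.05  ] [ 0.5025 -0.1245  0.05  ] nest [array([ 0.5659, -0.079 ,  0.011 ]), array([ 0.5793, -0.1347,  0.011 ]), array([ 0.4959, -0.1564,  0.011 ]), array([ 0.4811, -0.1031,  0.011 ])]
ring [ 0.6214 -0.0908  0.022 ]
cam [ 0.35248486 -0.63880859  0.37387836]
[[-0.001  0.386 -0.922]
 [ 0.001 -0.922 -0.386]
 [-1.    -0.001  0.   ]]
```

Candidates in the top view: the black barrel with bands in the blue nest at (285,208) fits. The purple ones at (316,225) and (275,247) are decoys. The pin's red head is at (212,215), on the stage, and the orange notch is near (234,206). The enlarged crop confirms all of these. Next I'll go over the stage for a wrist picture.

Request:
play_rows(
  steps=[
    [0, -0.5, -0.42, 0, 0, 0, 0],
    [0, -0.96, -0.82, 0, 0, 0, 0],
    [0, -0.96, -0.82, 0, 0, 0, 0],
    [0, -0.96, -0.82, 0, 0, 0, 0],
    [0, -0.96, -0.82, 0, 0, 0, 0],
    [0, -0.96, -0.82, 0, 0, 0, 0],
    [0, -0.96, -0.82, 0, 0, 0, 0],
    [0, -0.96, -0.82, 0, 0, 0, 0],
    [0, -0.96, -0.82, 0, 0, 0, 0],
    [0, -0.96, -0.82, 0, 0, 0, 0],
    [0, -0.96, -0.82, 0, 0, 0, 0],
    [0, -0.96, -0.82, 0, 0, 0, 0],
    [0, -0.96, -0.82, 0, 0, 0, 0],
    [0, -0.96, -0.82, 0, 0, 0, 0],
    [0, -0.96, -0.82, 0, 0, 0, 0],
    [0, -0.96, -0.82, 0, 0, 0, 0],
    [0, -0.5, -0.42, -0.49, 0, 0, 0.5],
    [0, 0, 0, 0, 0, 0, 0.5],
    [0, 0, 0, 0, 0, 0, 0.5],
  ],
)

```text
clock: 2.52
ee_pos: [0.5264, 0.101, 0.25]
ee_rot: [1.962, 0.463, -1.964]
force: [0.7, -0.0, -0.2]
opening: 0.0425
```

```bash
python3 - <<'E'
from h import *
import json
o=manip.get_obs();print(o['ee_pos'],o['force'],o['clock'],o['opening'])
w=manip.camera_model("wrist");p,d=manip.camera("wrist")
json.dump({k:np.array(v).tolist() for k,v in w.items()},open('w1.json','w'))
cv2.imwrite('w1.png',p);np.save('w1.npy',d);cv2.imwrite('pics/w1.png',cv2.resize(p,None,fx=1.5,fy=1.5,interpolation=cv2.INTER_CUBIC))
for X in([.511,.138,.107],[.546,.067,.072]):print(proj(w,X)*1.5)
E
```

```text
[0.52643515 0.10098971 0.25001451] [ 0.70797543 -0.0465695  -0.23899558] 2.525 0.04252567020218331
[305.56431999 264.90706104]
[440.02678994 250.36984326]
```

View pics/w1.png

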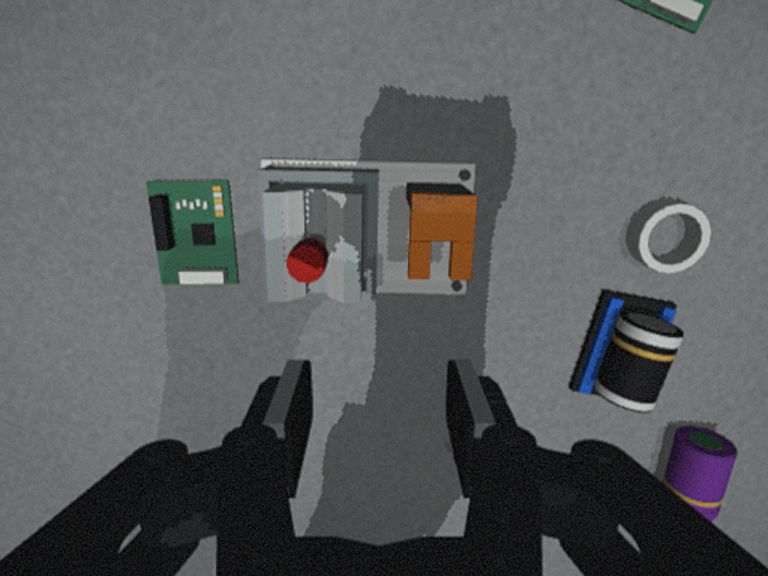

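```bash
python3 - <<'E'
import cv2
a=cv2.imread('w1.png')[100:204,165:325];cv2.imwrite('pics/w1c.png',cv2.resize(a,None,fx=5,fy=5,interpolation=cv2.INTER_CUBIC))
a=cv2.imread('w1.png')[185:285,370:490];cv2.imwrite('pics/w1d.png',cv2.resize(a,None,fx=5,fy=5,interpolation=cv2.INTER_CUBIC))
E
```

```text
(no output)
```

View pics/w1c.png

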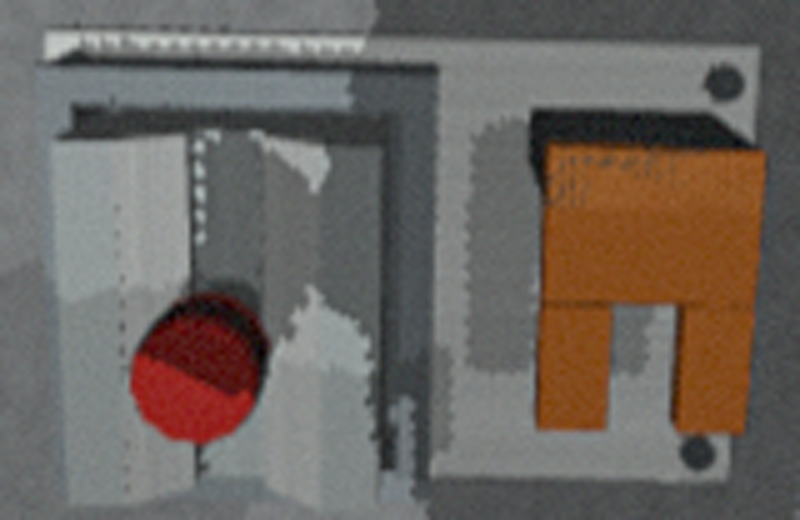

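View pics/w1d.png

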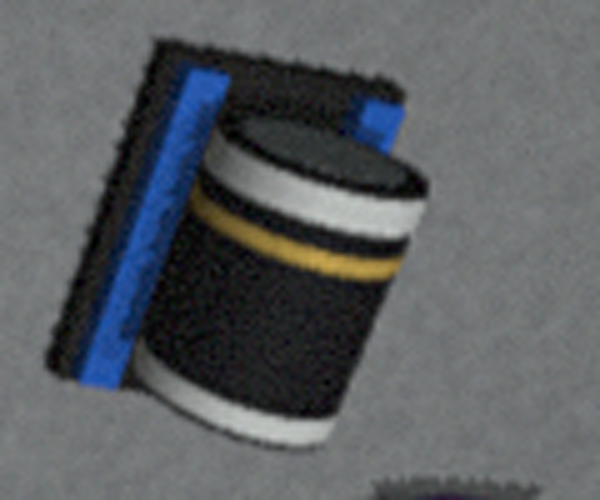

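```bash
python3 - <<'E'
from h import *
import json
w=json.load(open('w1.json'));d=np.load('w1.npy');img=cv2.imread('w1.png')
P=cloud(w,d)
c=lambda x,y,z:ray(w,165+(x+.5)/5-.5,100+(y+.5)/5-.5,z)
hsv=cv2.cvtColor(img,cv2.COLOR_BGR2HSV)
red=((hsv[...,0]<6)|(hsv[...,0]>174))&(hsv[...,1]>150)
pr=P[red];print("z red",np.percentile(pr[:,2],[5,50,95]))
top=pr[pr[:,2]>.104];print(len(top),"pin top depth: mean",top.mean(0),"mid",(top.min(0)+top.max(0))/2)
print("pin px",c(193,375,.107))
cor=[c(*q,.072)[:2] for q in((537,430),(607,430),(674,433),(745,433),(765,150),(547,145),(612,303),(681,303))]
print(np.round(cor,4))
orr=(hsv[...,0]>8)&(hsv[...,0]<20)&(hsv[...,1]>150)
po=P[orr];po=po[abs(po[:,2]-.072)<.004];print("orange z",np.median(po[:,2]),len(po))
r=cv2.minAreaRect((po[:,:2]*1000).astype(np.float32));print(r)
pl=[c(*q,.008) for q in((757,48),(732,483),(430,478))];print("plate",np.round(pl,4))
# slot mid
sm=(cor[1]+cor[2])/2; se=(cor[6]+cor[7])/2
print("slot",sm,se,np.degrees(np.arctan2(*(se-sm)[::-1])))
# saddle top corners
for q in((55,138),(383,143),(70,505)):print('sad',c(*q,.071))
dd=lambda x,y,z:ray(w,370+(x+.5)/5-.5,185+(y+.5)/5-.5,z)
print("nest L rail inner/outer",[dd(*q,.014).round(4) for q in((80,385),(190,70),(120,387),(229,75),(405,105))], "base",[dd(*q,.008).round(4) for q in((158,40),(48,372),(405,82))])
bar=(P[...,2]>.046)&(P[...,2]<.056)
bar[:, :370]=0
pb=P[bar];pb=pb[(pb[:,1]<-.07)&(pb[:,1]>-.16)];print(len(pb),pb[:,2].max(),cv2.minAreaRect((pb[:,:2]*1000).astype(np.float32)))
E
```

```text
z red [0.10259605 0.10746659 0.30452824]
533 pin top depth: mean [0.51435921 0.13557894 0.12482499] mid [0.54885335 0.10416013 0.23925333]
pin px [0.51239922 0.13908758 0.107     ]
[[0.5208 0.0764]
 [0.5268 0.0644]
 [0.532  0.0527]
 [0.538  0.0406]
 [0.5863 0.0641]
 [0.5694 0.0998]
 [0.549  0.0754]
 [0.5547 0.0639]]
orange z 0.07255653163617698 2029
((553.932861328125, 70.28104400634766), (53.85245895385742, 39.824684143066406), 25.416730880737305)
plate [[0.6022 0.0615 0.008 ]
 [0.5136 0.017  0.008 ]
 [0.4831 0.0807 0.008 ]]
slot [0.52936383 0.05856466] [0.55187058 0.06964301] 26.207483038345472
sad [0.53056002 0.1799863  0.071     ]
sad [0.55634053 0.12646602 0.071     ]
sad [0.46639291 0.15028436 0.071     ]
nest L rail inner/outer [array([ 0.482 , -0.1054,  0.014 ]), array([ 0.5623, -0.0821,  0.014 ]), array([ 0.4859, -0.1145,  0.014 ]), array([ 0.5653, -0.0909,  0.014 ]), array([ 0.5775, -0.1318,  0.014 ])] base [array([ 0.5645, -0.0748,  0.008 ]), array([ 0.4796, -0.1002,  0.008 ]), array([ 0.5818, -0.1327,  0.008 ])]
1516 0.05418795871211282 ((530.8986206054688, -117.44842529296875), (64.89994049072266, 33.062686920166016), 15.615766525268555)
```

```bash
cat >> h.py <<'E'
from scipy.spatial.transform import Rotation as Ro
def delta(target,yaw=None,o=None):
    "yaw (deg): angle of tool -z axis (camera side) in world; prints shift in 40mm units in present tool axes, turn in 8 deg units"
    o=o or manip.get_obs();R=Ro.from_rotvec(o['ee_rot']).as_matrix()
    s=R.T@(np.array(target)-o['ee_pos'])/.04
    print('clock',round(float(o['clock']),2),'pos',o['ee_pos'].round(4),'F',o['force'].round(2),'open',round(float(o['opening']),4),'tooly',np.degrees(np.arctan2(R[1,1],R[0,1])).round(2),'down',R[:,0].round(4))
    print('shift',s.round(3))
    if yaw is not None:
        z=-np.array([np.cos(np.radians(yaw)),np.sin(np.radians(yaw)),0]);x=np.array([0,0,-1.]);y=np.cross(z,x)
        rv=Ro.from_matrix(R.T@np.stack([x,y,z],1)).as_rotvec()
        print('turn',(np.degrees(rv)/8).round(3))
E
python3 - <<'E'
from h import *
import json
w=json.load(open('w1.json'));d=np.load('w1.npy');img=cv2.imread('w1.png');P=cloud(w,d)
hsv=cv2.cvtColor(img,cv2.COLOR_BGR2HSV);red=((hsv[...,0]<6)|(hsv[...,0]>174))&(hsv[...,1]>150)
t=P[red&(abs(P[...,2]-.107)<.004)];print(t.mean(0),(t.min(0)+t.max(0))/2,cv2.minEnclosingCircle((t[:,:2]*1000).astype(np.float32)))
delta([.5115,.1387,.105],26.2)
E
```

```text
[0.51209405 0.13858451 0.1073751 ] [0.51168819 0.13850363 0.10641684] ((511.6769714355469, 138.25350952148438), 10.855023384094238)
clock 2.58 pos [0.5265 0.1007 0.2501] F [-0.4  -0.75  0.58] open 0.0432 tooly -63.46 down [-7.e-04 -1.e-03 -1.e+00]
shift [ 3.627 -1.018 -0.093]
turn [ 0.042  0.008 -0.004]
```

Request:
play_rows(
  steps=[
    [0.3, -0.6, -0.05, 0.04, 0, 0, 0.5],
    [0.6, -0.42, -0.04, 0, 0, 0, 0.5],
    [0.8, 0, 0, 0, 0, 0, 0.5],
    [0.8, 0, 0, 0, 0, 0, 0.5],
    [0.7, 0, 0, 0, 0, 0, 0.5],
    [0.42, 0, 0, 0, 0, 0, 0.5],
    [0, 0, 0, 0, 0, 0, 0.5],
    [0, 0, 0, 0, 0, 0, 0.5],
  ],
)

```text
clock: 3.58
ee_pos: [0.5122, 0.14, 0.1061]
ee_rot: [1.967, 0.459, -1.966]
force: [0.2, 0.5, 0.3]
opening: 0.0428
```

```bash
python3 - <<'E'
from h import *
delta([.5117,.1385,.105],26.2)
p,d=manip.camera("wrist");cv2.imwrite('pics/w2.png',cv2.resize(p,None,fx=1.5,fy=1.5))
E
```

```text
clock 3.58 pos [0.5122 0.14   0.1061] F [0.18 0.46 0.26] open 0.0428 tooly -63.73 down [ 5.e-04 -1.e-04 -1.e+00]
shift [0.028 0.027 0.027]
turn [ 0.008 -0.003 -0.003]
```

View pics/w2.png

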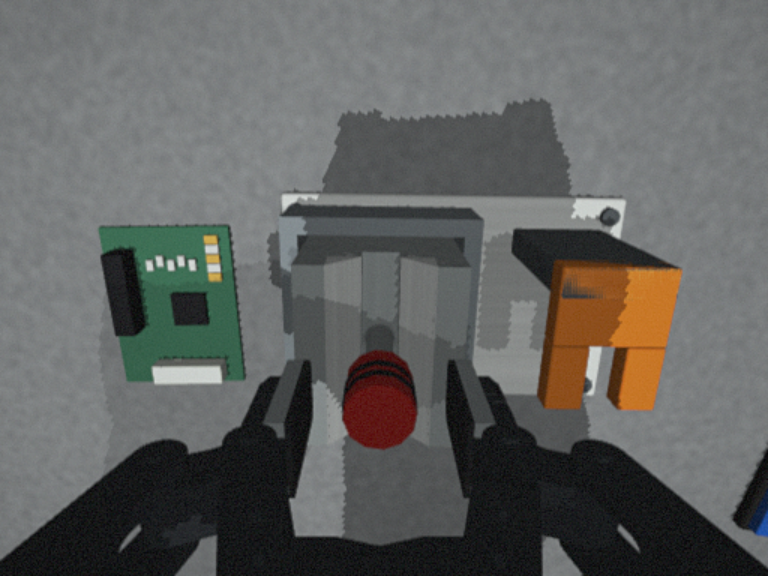

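Request:
play_rows(
  steps=[
    [0, 0, 0.02, 0, 0, 0, 0.6],
    [0, 0, 0, 0, 0, 0, 0.8],
    [0, 0, 0, 0, 0, 0, 0.9],
    [0, 0, 0, 0, 0, 0, 0.9],
    [0, 0, 0, 0, 0, 0, 0.9],
    [0, 0, 0, 0, 0, 0, 0.9],
  ],
  squeeze=40,
)

```text
clock: 4.38
ee_pos: [0.5112, 0.1405, 0.1055]
ee_rot: [1.966, 0.46, -1.966]
force: [-0.7, 0.6, 3.2]
opening: 0.0203
```

Request:
play_rows(
  steps=[
    [-0.1, 0, 0, 0, 0, 0, 0.9],
    [-0.25, 0, 0, 0, 0, 0, 0.9],
    [-0.35, 0, 0, 0, 0, 0, 0.9],
    [-0.4, 0, 0, 0, 0, 0, 0.9],
    [-0.35, 0, 0, 0, 0, 0, 0.9],
    [-0.1, 0, 0, 0, 0, 0, 0.9],
    [0, 0, 0, 0, 0, 0, 0.9],
    [0, 0, 0, 0, 0, 0, 0.9],
  ],
)

```text
clock: 5.38
ee_pos: [0.5109, 0.1403, 0.1671]
ee_rot: [1.965, 0.46, -1.967]
force: [0.7, 0.3, -0.7]
opening: 0.0202
```

```bash
python3 - <<'E'
from h import *
delta([.5456,.0665,.16],26.2)
for n in("wrist","scene"):
    p,d=manip.camera(n)
    cv2.imwrite(f'{n}3.png',p);np.save(f'{n}3.npy',d)
    if n=="scene":p=cv2.resize(p[140:240,230:350],None,fx=5,fy=5,interpolation=cv2.INTER_CUBIC)
    else:p=cv2.resize(p,None,fx=1.5,fy=1.5)
    cv2.imwrite(f'pics/{n}3.png',p)
E
```

```text
clock 5.38 pos [0.5109 0.1403 0.1671] F [ 0.71  0.33 -0.71] open 0.0202 tooly -63.66 down [-7.e-04 -3.e-04 -1.e+00]
shift [0.177 2.037 0.041]
turn [0.017 0.006 0.   ]
```

View pics/wrist3.png

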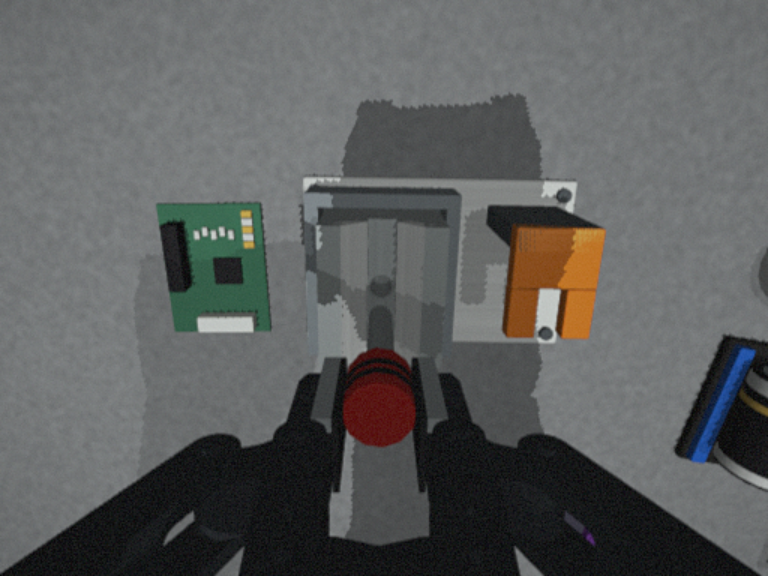

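View pics/scene3.png

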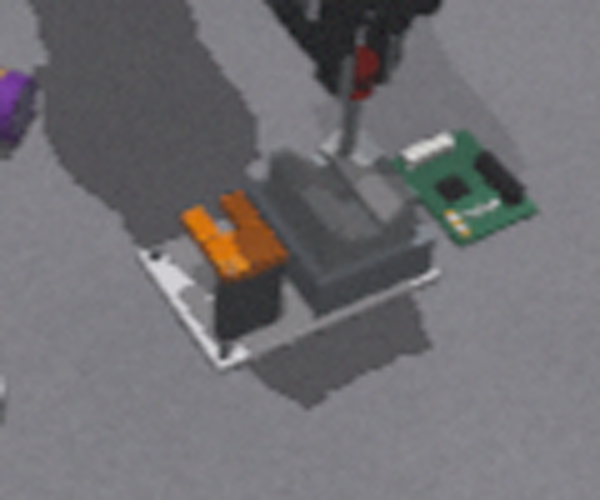

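```bash
python3 - <<'E'
from h import *
w=manip.camera_model("wrist");d=np.load('wrist3.npy');img=cv2.imread('wrist3.png');P=cloud(w,d)
hsv=cv2.cvtColor(img,cv2.COLOR_BGR2HSV);red=((hsv[...,0]<6)|(hsv[...,0]>174))&(hsv[...,1]>150)
q=P[red];print(np.percentile(q[:,2],[5,25,50,75,95]))
zt=np.percentile(q[:,2],60)
t=q[abs(q[:,2]-zt)<.003];print(t.mean(0),cv2.minEnclosingCircle((t[:,:2]*1000).astype(np.float32)))
e=lambda u,v,z:ray(w,(u+.5)/1.5-.5,(v+.5)/1.5-.5,z)[:2]
print("head top px",e(380,408,.1687))
print("slot end",e(536,289,.072),e(564,290,.072),"mouth",e(532,337,.072),e(560,337,.072))
a=img[180:235,325:410];cv2.imwrite('pics/w3c.png',cv2.resize(a,None,fx=9,fy=9,interpolation=cv2.INTER_CUBIC))
E
```

```text
[0.15015807 0.16712615 0.16800078 0.16848002 0.16917094]
[0.5114693  0.1399445  0.16808265] ((510.4669189453125, 139.29095458984375), 11.206096649169922)
head top px [0.51303648 0.14033824]
slot end [0.54795777 0.07647223] [0.55331799 0.06454349] mouth [0.52639875 0.06527805] [0.53236107 0.05323741]
```

View pics/w3c.png

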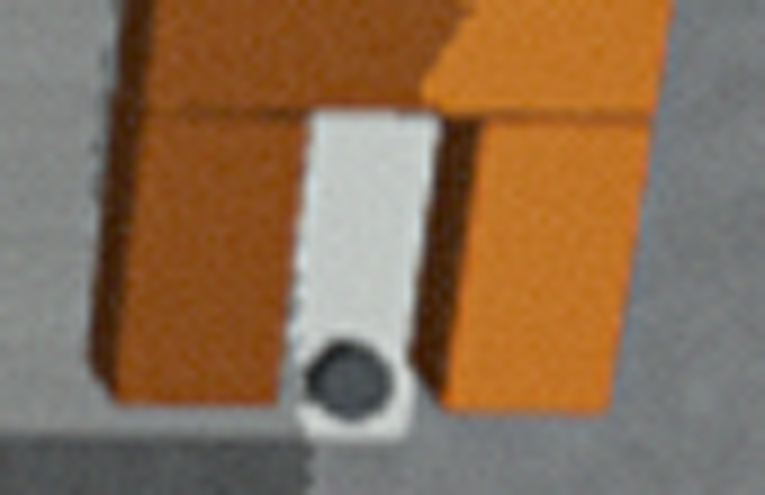

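```bash
python3 - <<'E'
from h import *
w=manip.camera_model("wrist")
e=lambda u,v,z=.072:ray(w,325+(u+.5)/9-.5,180+(v+.5)/9-.5,z)[:2]
a,b,c,d=e(308,112),e(483,117),e(275,403),e(443,410)
se=(a+b)/2;sm=(c+d)/2;ax=(se-sm)/np.linalg.norm(se-sm)
print(a-b,c-d,np.linalg.norm(a-b),np.linalg.norm(se-sm),np.degrees(np.arctan2(ax[1],ax[0])),"notch",se-.007*ax, sm+.018*ax)
o1,o2=e(115,403),e(605,410);print("outer mid",(o1+o2)/2+.018*ax,np.linalg.norm(o1-o2))
delta([.5456,.0665,.16],26.2)
E
```

```text
[-0.00566771  0.01236448] [-0.00544557  0.01237138] 0.013601595335190135 0.02462656073161319 25.78393453706717 notch [0.54529986 0.06643458] [0.54563612 0.06659701]
outer mid [0.54567409 0.06652033] 0.03926610833706854
clock 5.47 pos [0.5109 0.1403 0.1669] F [-0.08 -0.36 -1.17] open 0.0202 tooly -63.66 down [-1.e-03 -3.e-04 -1.e+00]
shift [0.173 2.038 0.041]
turn [0.018 0.007 0.001]
```

Request:
play_rows(
  steps=[
    [0, 0.25, 0.03, 0.02, 0, 0, 0.9],
    [0, 0.5, 0.03, 0, 0, 0, 0.9],
    [0, 0.55, 0.015, 0, 0, 0, 0.9],
    [0, 0.5, 0, 0, 0, 0, 0.9],
    [0, 0.22, 0, 0, 0, 0, 0.9],
    [0, 0, 0, 0, 0, 0, 0.9],
    [0, 0, 0, 0, 0, 0, 0.9],
    [0, 0, 0, 0, 0, 0, 0.9],
  ],
)

```text
clock: 6.48
ee_pos: [0.5439, 0.0673, 0.1675]
ee_rot: [1.967, 0.459, -1.967]
force: [-0.1, -0.2, -0.5]
opening: 0.0201
```

```bash
python3 - <<'E'
from h import *
delta([.5441,.0670,.16],26.2)
for n in("wrist","scene","top"):
    p,d=manip.camera(n)
    cv2.imwrite(f'{n}4.png',p);np.save(f'{n}4.npy',d)
    if n=="scene":p=cv2.resize(p[140:240,230:350],None,fx=6,fy=6,interpolation=cv2.INTER_CUBIC)
    else:p=cv2.resize(p,None,fx=1.5,fy=1.5)
    cv2.imwrite(f'pics/{n}4.png',p)
E
```

```text
clock 6.47 pos [0.5439 0.0673 0.1675] F [-0.14 -0.18 -0.49] open 0.0201 tooly -63.76 down [-2.e-04  2.e-04 -1.e+00]
shift [ 0.187  0.01  -0.002]
turn [0.005 0.    0.002]
```

View pics/wrist4.png

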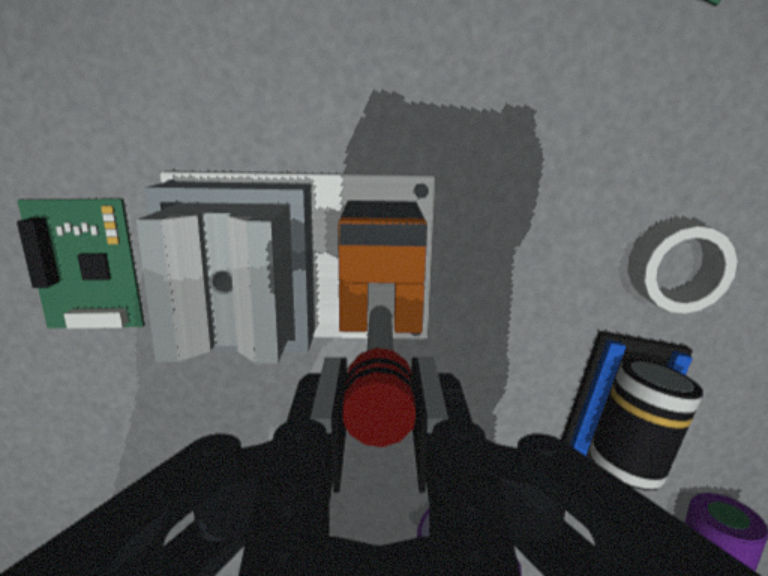

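View pics/scene4.png

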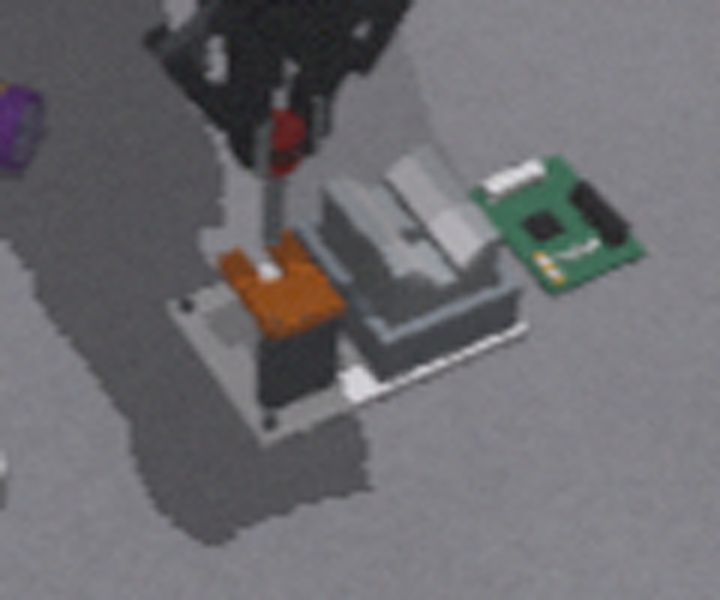

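```bash
python3 - <<'E'
from h import *
img=cv2.imread('wrist4.png')
a=img[170:250,215:295];cv2.imwrite('pics/w4c.png',cv2.resize(a,None,fx=7,fy=7,interpolation=cv2.INTER_CUBIC))
E
```

```text
(no output)
```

View pics/w4c.png

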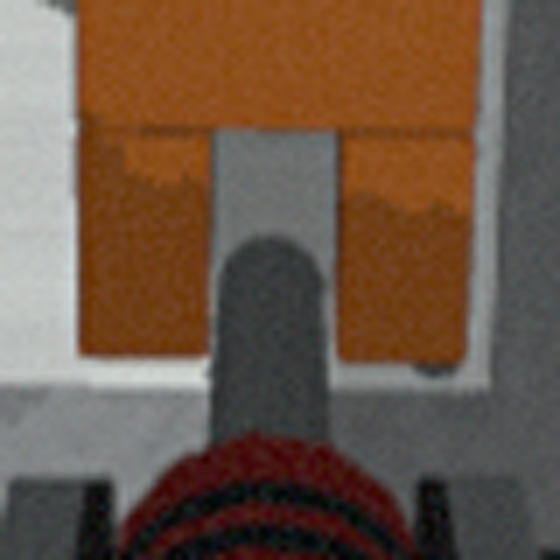

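```bash
python3 - <<'E'
from h import *
w=manip.camera_model("wrist")
e=lambda u,v,z=.072:ray(w,215+(u+.5)/7-.5,170+(v+.5)/7-.5,z)[:2]
ax=np.array([np.cos(np.radians(26.2)),np.sin(np.radians(26.2))])
se=e(275,128);f=e(271,237,.089)
print(se,f,(se-f)@ax)
E
```

```text
[0.55207879 0.06916327] [0.54718711 0.06724655] 0.0052353470442036
```

Request:
play_rows(
  steps=[
    [0.1, 0.01, -0.04, 0, 0, 0, 0.9],
    [0.3, 0, 0, 0, 0, 0, 0.9],
    [0.35, 0, 0, 0, 0, 0, 0.9],
    [0.35, 0, 0, 0, 0, 0, 0.9],
    [0.35, 0, 0, 0, 0, 0, 0.9],
    [0.25, 0, 0, 0, 0, 0, 0.9],
    [0.08, 0, 0, 0, 0, 0, 0.9],
    [0, 0, 0, 0, 0, 0, 0.9],
    [0, 0, 0, 0, 0, 0, 0.9],
  ],
)

```text
clock: 7.75
ee_pos: [0.546, 0.0669, 0.0966]
ee_rot: [1.968, 0.457, -1.967]
force: [-0.9, -0.6, -0.3]
opening: 0.0201
```

```bash
python3 - <<'E'
from h import *
delta([.5455,.0670,.0945],26.2)
for n in("wrist","scene"):
    p,d=manip.camera(n)
    cv2.imwrite(f'{n}5.png',p);np.save(f'{n}5.npy',d)
    if n=="scene":p=cv2.resize(p[140:240,230:350],None,fx=6,fy=6,interpolation=cv2.INTER_CUBIC)
    else:p=cv2.resize(p[150:330,150:360],None,fx=3.3,fy=3.3,interpolation=cv2.INTER_CUBIC)
    cv2.imwrite(f'pics/{n}5.png',p)
E
```

```text
clock 7.75 pos [0.546  0.0669 0.0966] F [-0.91 -0.62 -0.32] open 0.0201 tooly -63.83 down [ 7.e-04  1.e-04 -1.e+00]
shift [ 0.054 -0.008  0.01 ]
turn [-0.004 -0.005 -0.001]
```

View pics/wrist5.png

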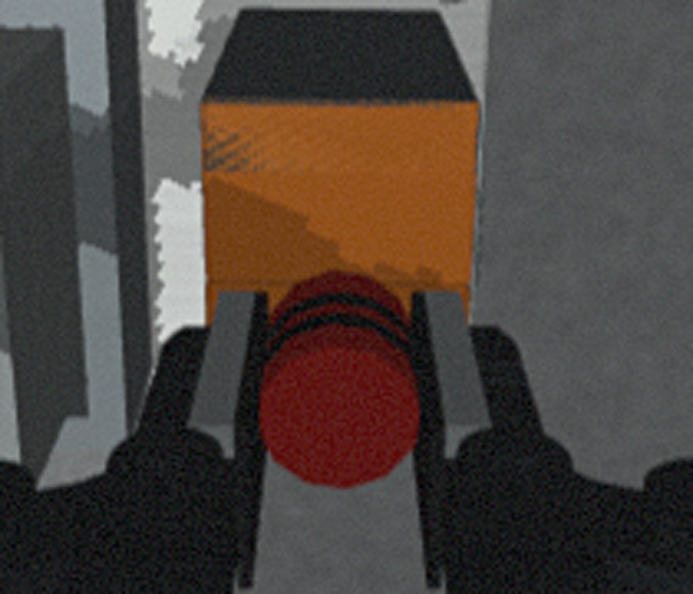

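View pics/scene5.png

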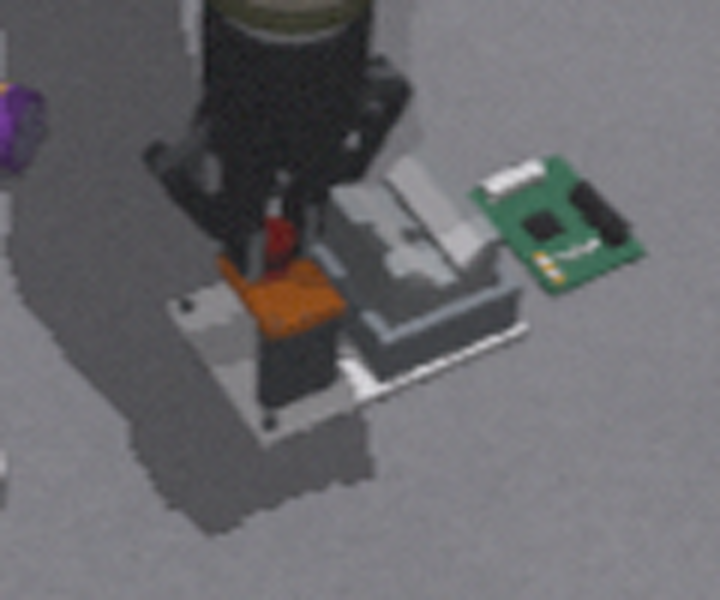

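Request:
play_rows(
  steps=[
    [0.025, 0, 0, 0, 0, 0, 0.9],
    [0.02, 0, 0, 0, 0, 0, 0.9],
    [0, 0, 0, 0, 0, 0, 0.9],
    [0, 0, 0, 0, 0, 0, 0.9],
  ],
)

```text
clock: 8.35
ee_pos: [0.5459, 0.0669, 0.0952]
ee_rot: [1.968, 0.457, -1.967]
force: [-1.5, -0.7, 8.8]
opening: 0.0204
```

Request:
play_rows(
  steps=[
    [-0.01, 0, 0, 0, 0, 0, 0.75],
    [0, 0, 0, 0, 0, 0, 0.65],
    [0, 0, 0, 0, 0, 0, 0.5],
    [0, 0, 0, 0, 0, 0, 0.4],
    [0, 0, 0, 0, 0, 0, 0.4],
    [-0.3, 0, 0, 0, 0, 0, 0.4],
    [-0.6, 0, 0, 0, 0, 0, 0.4],
    [-0.8, 0, 0, 0, 0, 0, 0.4],
    [-0.8, 0, 0, 0, 0, 0, 0.4],
    [-0.3, 0, 0, 0, 0, 0, 0.2],
    [0, 0, 0, 0, 0, 0, 0.1],
    [0, 0, 0, 0, 0, 0, 0],
  ],
)

```text
clock: 9.85
ee_pos: [0.5452, 0.0667, 0.2059]
ee_rot: [1.966, 0.457, -1.969]
force: [-0.1, 0.8, 0.0]
opening: 0.0857
```

```bash
python3 - <<'E'
from h import *
delta([.5306,-.1175,.2],15.5)
for n in("wrist","scene"):
    p,d=manip.camera(n)
    cv2.imwrite(f'{n}6.png',p);np.save(f'{n}6.npy',d)
    if n=="scene":p=cv2.resize(p[140:240,230:350],None,fx=6,fy=6,interpolation=cv2.INTER_CUBIC)
    else:
        w=manip.camera_model(n);P=cloud(w,d);hsv=cv2.cvtColor(p,cv2.COLOR_BGR2HSV);red=((hsv[...,0]<6)|(hsv[...,0]>174))&(hsv[...,1]>150)
        t=P[red&(abs(P[...,2]-.096)<.004)];print(np.median(t[:,2]),cv2.minEnclosingCircle((t[:,:2]*1000).astype(np.float32)))
        p=cv2.resize(p,None,fx=1.5,fy=1.5,interpolation=cv2.INTER_CUBIC)
    cv2.imwrite(f'pics/{n}6.png',p)
E
```

```text
clock 9.85 pos [0.5452 0.0667 0.2059] F [-0.14  0.84  0.03] open 0.0857 tooly -63.82 down [-1.5e-03 -3.0e-04 -1.0e+00]
shift [0.151 3.972 2.359]
turn [1.335 0.011 0.002]
0.09627288853221215 ((545.8782958984375, 65.84894561767578), 10.827157974243164)
```

View pics/wrist6.png

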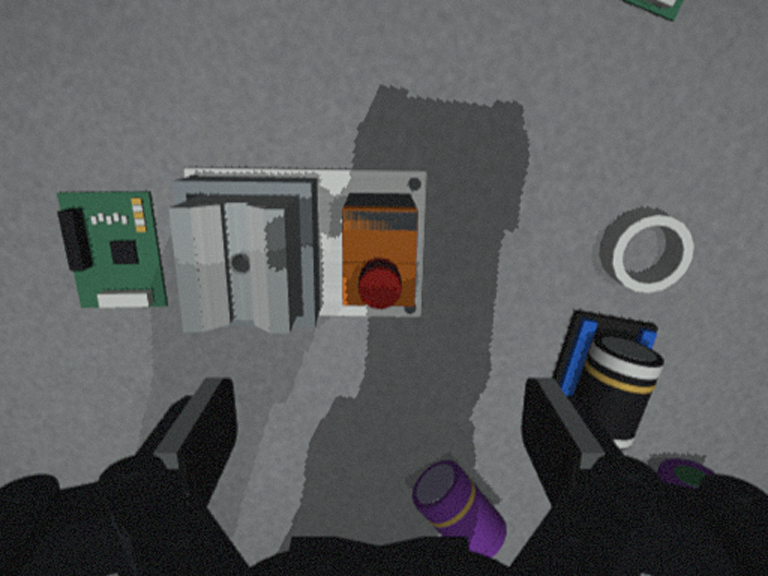

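View pics/scene6.png

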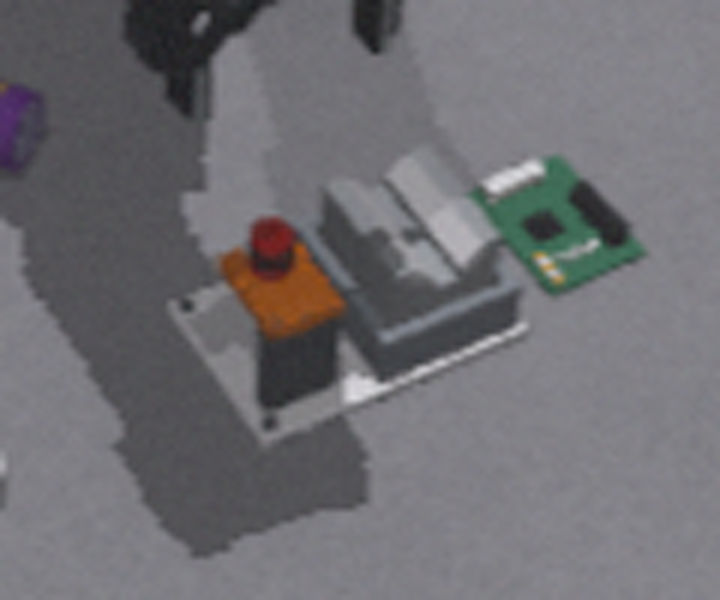

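```bash
python3 - <<'E'
from h import *
img=cv2.imread('wrist6.png');a=img[110:230,110:220]
cv2.imwrite('pics/w6c.png',cv2.resize(a,None,fx=5,fy=5,interpolation=cv2.INTER_CUBIC))
E
```

```text
(no output)
```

View pics/w6c.png

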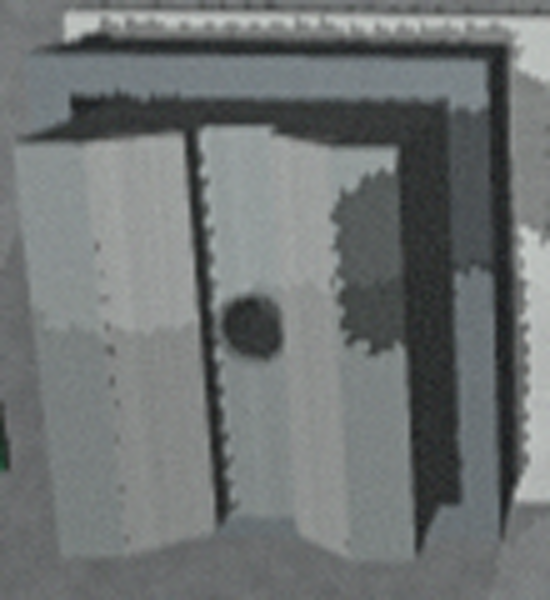

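Request:
play_rows(
  steps=[
    [0, 0.3, 0.18, 0, 0, 0, 0],
    [0, 0.6, 0.35, 0, 0, 0, 0],
    [0, 0.7, 0.42, 0, 0, 0, 0],
    [0, 0.7, 0.42, 0, 0, 0, 0],
    [0, 0.7, 0.42, 0, 0, 0, 0],
    [0, 0.6, 0.35, 0, 0, 0, 0],
    [0.1, 0.37, 0.22, 0, 0, 0, 0],
    [0, 0, 0, 0.7, 0, 0, 0],
    [0, 0, 0, 0.64, 0, 0, 0],
    [0, 0, 0, 0, 0, 0, 0],
    [0, 0, 0, 0, 0, 0, 0],
  ],
)

```text
clock: 11.32
ee_pos: [0.531, -0.1171, 0.2026]
ee_rot: [2.075, 0.284, -2.076]
force: [-0.3, 0.3, 0.3]
opening: 0.0852
```

```bash
python3 - <<'E'
from h import *
import json
delta([.5306,-.1175,.042],15.5)
n='wrist';w=manip.camera_model("wrist");p,d=manip.camera("wrist")
json.dump({k:np.array(v).tolist() for k,v in w.items()},open('w7.json','w'))
cv2.imwrite(f'{n}7.png',p);np.save(f'{n}7.npy',d)
P=cloud(w,d)
bar=(P[...,2]>.047)&(P[...,2]<.057);pb=P[bar];pb=pb[(abs(pb[:,0]-.53)<.05)&(abs(pb[:,1]+.1175)<.04)]
print(len(pb),np.percentile(pb[:,2],98),cv2.minAreaRect((pb[:,:2]*1000).astype(np.float32)))
cv2.imwrite(f'pics/{n}7.png',cv2.resize(p,None,fx=1.5,fy=1.5,interpolation=cv2.INTER_CUBIC))
E
```

```text
clock 11.32 pos [ 0.531  -0.1171  0.2026] F [-0.28  0.3   0.25] open 0.0852 tooly -74.41 down [-4.e-04  1.e-04 -1.e+00]
shift [4.015 0.008 0.01 ]
turn [0.012 0.003 0.001]
2339 0.053357334613190734 ((530.76220703125, -117.74673461914062), (64.34007263183594, 31.507612228393555), 16.656333923339844)
```

View pics/wrist7.png

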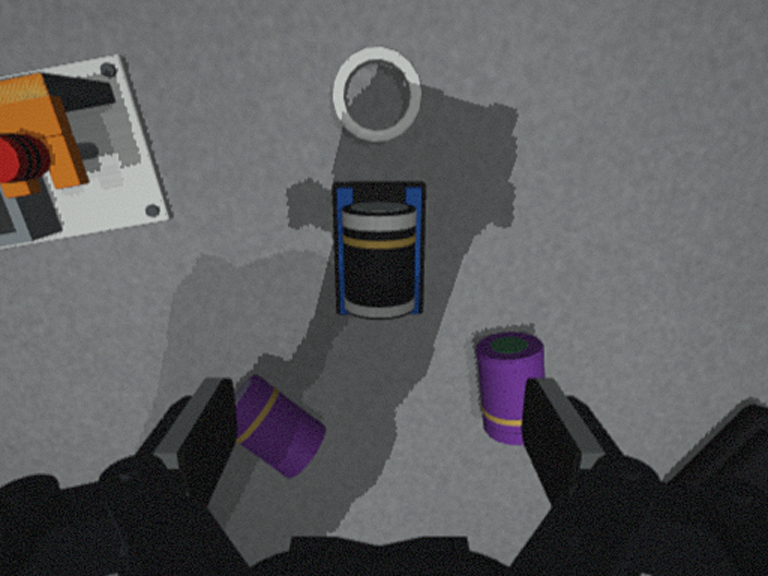

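```bash
python3 - <<'E'
from h import *
import json
w7=json.load(open('w7.json'));o=manip.get_obs()
Rt=Ro.from_rotvec(o['ee_rot']).as_matrix();Rc=np.array(w7['R'])
Rrel=Rc@Rt; trel=np.array(w7['t'])+Rc@o['ee_pos']
R6=Ro.from_rotvec([1.966,.457,-1.969]).as_matrix();p6=np.array([.5452,.0667,.2059])
w=dict(w7);w['R']=Rrel@R6.T;w['t']=trel-w['R']@p6
e=lambda u,v,z:ray(w,110+(u+.5)/5-.5,110+(v+.5)/5-.5,z)[:2]
print("bore",e(252,327,.052))
q=[e(18,140,.071),e(398,148,.071),e(62,555,.071),e(415,555,.071)];print(np.round(q,4),"mid",np.mean(q,0))
for a,b in((2,0),(3,1)):v=q[b]-q[a];print(np.degrees(np.arctan2(v[1],v[0])),np.linalg.norm(v))
print("w",np.linalg.norm(q[0]-q[1]))
a,b=e(190,135,.052),e(228,520,.052)
# V top edges?
# barrel by pixels in w7
g=lambda u,v,z:ray(w7,(u+.5)/1.5-.5,(v+.5)/1.5-.5,z)[:2]
print("barrel sides at z=.03..", [g(*k,.04).round(4) for k in((342,215),(342,305),(417,215),(417,305))])
print("nest base",[g(*k,.008).round(4) for k in((333,183),(426,183),(424,312),(336,312))])
c=np.mean([g(*k,.008) for k in((333,183),(426,183),(424,312),(336,312))],0);print(c)
m=manip.camera_model("top");print("purple",ray(m,316,225.6,.04))
E
```

```text
bore [0.51120858 0.13852325]
[[0.5306 0.1798]
 [0.5556 0.126 ]
 [0.4667 0.1502]
 [0.4931 0.0966]] mid [0.5114896 0.1381496]
24.807486321839555 0.07036911563392434
25.203790655347724 0.06911267665007279
w 0.059308823613008196
barrel sides at z=.03.. [array([ 0.5521, -0.0899]), array([ 0.4982, -0.1036]), array([ 0.5638, -0.1318]), array([ 0.5106, -0.148 ])]
nest base [array([ 0.5642, -0.0787]), array([ 0.58  , -0.1353]), array([ 0.4963, -0.1599]), array([ 0.4801, -0.1017])]
[ 0.53016569 -0.11887268]
purple [ 0.46567165 -0.22662366  0.04      ]
```

Request:
play_rows(
  steps=[
    [0.3, 0, 0, -0.04, 0, 0, 0.3],
    [0.6, 0, 0, 0, 0, 0, 0.3],
    [0.8, 0, 0, 0, 0, 0, 0.3],
    [0.8, 0, 0, 0, 0, 0, 0.3],
    [0.7, 0, 0, 0, 0, 0, 0.3],
    [0.4, 0, 0, 0, 0, 0, 0.3],
    [0, 0, 0, 0, 0, 0, 0.3],
    [0, 0, 0, 0, 0, 0, 0.3],
  ],
)

```text
clock: 12.38
ee_pos: [0.5314, -0.1173, 0.0594]
ee_rot: [2.075, 0.287, -2.073]
force: [-0.1, -0.1, 0.1]
opening: 0.0596
```

```bash
python3 - <<'E'
from h import *
delta([.5306,-.1177,.039],15.9)
p,d=manip.camera("wrist");cv2.imwrite('pics/w8.png',cv2.resize(p,None,fx=1.5,fy=1.5))
E
```

```text
clock 12.38 pos [ 0.5314 -0.1173  0.0594] F [-0.07 -0.15  0.14] open 0.0596 tooly -74.22 down [ 8.e-04 -1.e-04 -1.e+00]
shift [0.511 0.003 0.023]
turn [-0.014 -0.005 -0.002]
```

View pics/w8.png

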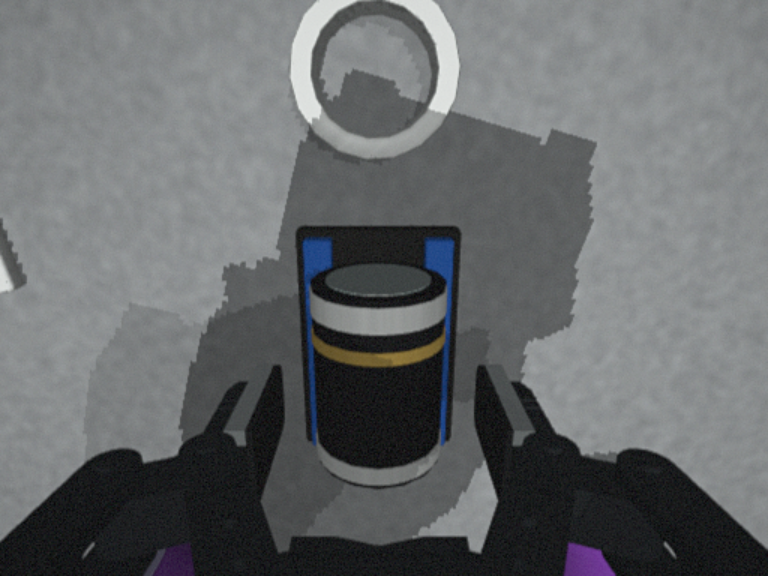

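Request:
play_rows(
  steps=[
    [0.3, 0, 0.02, 0, 0, 0, 0.3],
    [0.2, 0, 0, 0, 0, 0, 0.3],
    [0, 0, 0, 0, 0, 0, 0.35],
    [0, 0, 0, 0, 0, 0, 0.5],
    [0, 0, 0, 0, 0, 0, 0.65],
    [0, 0, 0, 0, 0, 0, 0.65],
    [0, 0, 0, 0, 0, 0, 0.65],
  ],
  squeeze=60,
)

```text
clock: 13.3
ee_pos: [0.5302, -0.1174, 0.039]
ee_rot: [2.074, 0.287, -2.074]
force: [-2.2, -0.7, 4.4]
opening: 0.0424
```

Request:
play_rows(
  steps=[
    [-0.1, 0, 0, 0, 0, 0, 0.65],
    [-0.3, 0, 0, 0, 0, 0, 0.65],
    [-0.6, 0, 0, 0, 0, 0, 0.65],
    [-0.7, 0, 0, 0, 0, 0, 0.65],
    [-0.7, 0, 0, 0, 0, 0, 0.65],
    [-0.6, 0, 0, 0, 0, 0, 0.65],
    [-0.3, 0, 0, 0, 0, 0, 0.65],
    [0, 0, 0, 0, 0, 0, 0.65],
  ],
)

```text
clock: 14.3
ee_pos: [0.5306, -0.1176, 0.1717]
ee_rot: [2.076, 0.287, -2.072]
force: [0.2, 0.3, -1.7]
opening: 0.0416
```

```bash
python3 - <<'E'
from h import *
delta([.5110,.1389,.17],26.0)
E
```

```text
clock 14.3 pos [ 0.5306 -0.1176  0.1717] F [ 0.16  0.28 -1.7 ] open 0.0416 tooly -74.23 down [ 1.6e-03 -3.0e-04 -1.0e+00]
shift [ 0.039 -6.305 -1.271]
turn [-1.279 -0.01  -0.006]
```

Request:
play_rows(
  steps=[
    [0, -0.3, -0.06, 0, 0, 0, 0.65],
    [0, -0.6, -0.12, 0, 0, 0, 0.65],
    [0, -0.75, -0.15, 0, 0, 0, 0.65],
    [0, -0.75, -0.15, 0, 0, 0, 0.65],
    [0, -0.75, -0.15, 0, 0, 0, 0.65],
    [0, -0.75, -0.15, 0, 0, 0, 0.65],
    [0, -0.75, -0.15, 0, 0, 0, 0.65],
    [0, -0.75, -0.15, 0, 0, 0, 0.65],
    [0, -0.6, -0.12, 0, 0, 0, 0.65],
    [0, -0.3, -0.07, 0, 0, 0, 0.65],
    [0, 0, 0, -0.64, 0, 0, 0.65],
    [0, 0, 0, -0.64, 0, 0, 0.65],
    [0, 0, 0, 0, 0, 0, 0.65],
    [0, 0, 0, 0, 0, 0, 0.65],
  ],
)

```text
clock: 16.05
ee_pos: [0.5105, 0.1385, 0.1706]
ee_rot: [1.97, 0.453, -1.971]
force: [-0.1, -0.6, -1.8]
opening: 0.0419
```

```bash
python3 - <<'E'
from h import *
delta([.5110,.1389,.17],26.0)
for n in("wrist","scene","top"):
    w=manip.camera_model(n);p,d=manip.camera(n);cv2.imwrite(f'{n}9.png',p)
    if n=="wrist":
        P=cloud(w,d);o=manip.get_obs();q=P.reshape(-1,3)
        q=q[(abs(q[:,2]-.18)<.012)&(np.linalg.norm(q[:,:2]-o['ee_pos'][:2],axis=1)<.045)]
        print(len(q),np.percentile(q[:,2],[50,98]));t=(q[:,:2]-o['ee_pos'][:2]);th=np.radians(26)
        lx=t@[np.cos(th),np.sin(th)];ly=t@[-np.sin(th),np.cos(th)];print(np.percentile(lx,[1,99]),np.percentile(ly,[1,99]))
        p=cv2.resize(p,None,fx=1.5,fy=1.5)
    else:
        p=p[140:240,230:350] if n=="scene" else p[170:270,170:290]
        p=cv2.resize(p,None,fx=6,fy=6,interpolation=cv2.INTER_CUBIC)
    cv2.imwrite(f'pics/{n}9.png',p)
E
```

```text
clock 16.05 pos [0.5105 0.1385 0.1706] F [-0.07 -0.55 -1.8 ] open 0.0419 tooly -64.12 down [-6.e-04 -3.e-04 -1.e+00]
shift [ 0.014 -0.004 -0.015]
turn [-0.015  0.005 -0.   ]
17378 [0.18156275 0.19124649]
[-0.03010901  0.03245282] [-0.03231729  0.03084229]
```

View pics/wrist9.png

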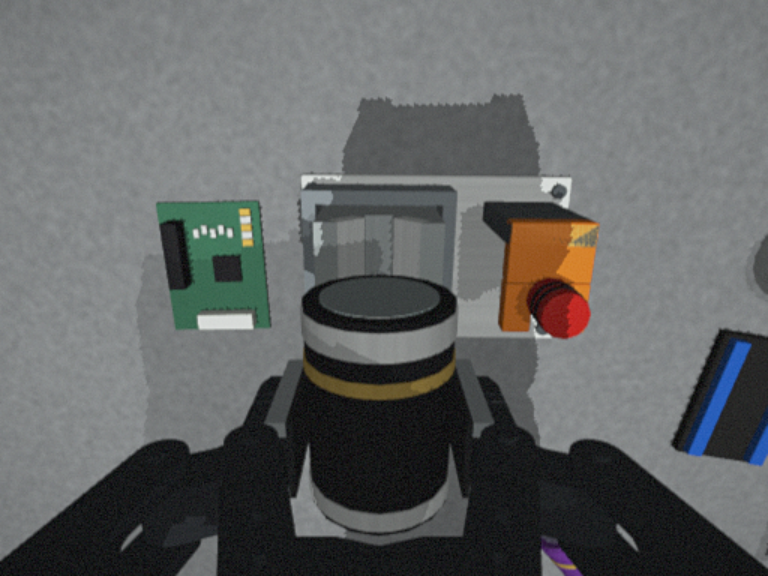

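View pics/scene9.png

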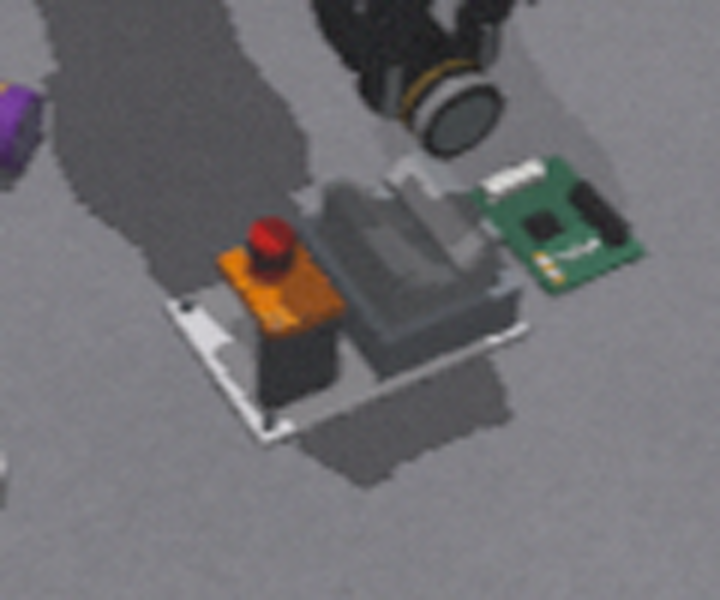

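Request:
play_rows(
  steps=[
    [0.2, 0, -0.01, 0, 0, 0, 0.65],
    [0.4, 0, 0, 0, 0, 0, 0.65],
    [0.45, 0, 0, 0, 0, 0, 0.65],
    [0.4, 0, 0, 0, 0, 0, 0.65],
    [0.25, 0, 0, 0, 0, 0, 0.65],
    [0.1, 0, 0, 0, 0, 0, 0.65],
    [0, 0, 0, 0, 0, 0, 0.65],
    [0, 0, 0, 0, 0, 0, 0.65],
  ],
)

```text
clock: 17.2
ee_pos: [0.5113, 0.139, 0.0993]
ee_rot: [1.97, 0.455, -1.969]
force: [-0.2, -0.2, -0.9]
opening: 0.0424
```

```bash
python3 - <<'E'
from h import *
delta([.5110,.1389,.092],26.0)
p,d=manip.camera("wrist");cv2.imwrite('pics/w10.png',cv2.resize(p,None,fx=1.5,fy=1.5))
p,d=manip.camera("scene");cv2.imwrite('pics/s10.png',cv2.resize(p[140:240,230:350],None,fx=6,fy=6,interpolation=cv2.INTER_CUBIC))
E
```

```text
clock 17.2 pos [0.5113 0.139  0.0993] F [-0.18 -0.18 -0.89] open 0.0424 tooly -63.99 down [ 7.e-04  2.e-04 -1.e+00]
shift [ 0.182 -0.     0.008]
turn [ 0.001 -0.005 -0.001]
```

View pics/w10.png

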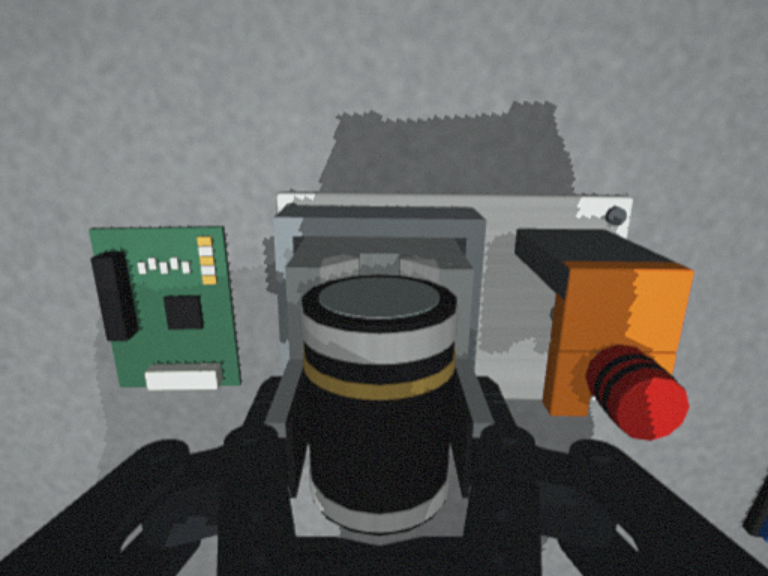

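View pics/s10.png

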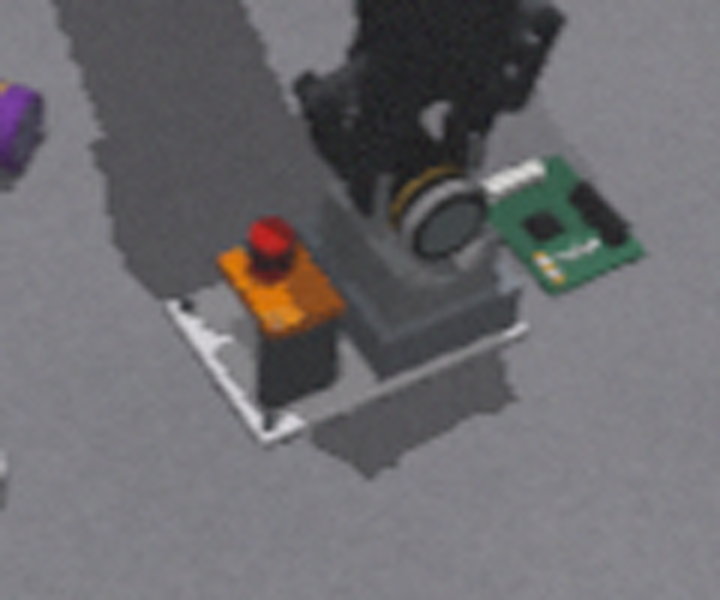

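Request:
play_rows(
  steps=[
    [0.1, 0, 0, 0, 0, 0, 0.65],
    [0.08, 0, 0, 0, 0, 0, 0.65],
    [0.03, 0, 0, 0, 0, 0, 0.65],
    [0, 0, 0, 0, 0, 0, 0.65],
    [0, 0, 0, 0, 0, 0, 0.65],
  ],
)

```text
clock: 17.92
ee_pos: [0.5112, 0.139, 0.0906]
ee_rot: [1.97, 0.455, -1.969]
force: [-0.2, 0.1, 3.0]
opening: 0.0422
```

Request:
play_rows(
  steps=[
    [0.04, 0, 0, 0, 0, 0, 0.65],
    [0.04, 0, 0, 0, 0, 0, 0.65],
    [0.02, 0, 0, 0, 0, 0, 0.65],
    [0, 0, 0, 0, 0, 0, 0.65],
    [0, 0, 0, 0, 0, 0, 0.65],
    [0, 0, 0, 0, 0, 0, 0.65],
  ],
)

```text
clock: 18.68
ee_pos: [0.5112, 0.139, 0.0867]
ee_rot: [1.97, 0.455, -1.969]
force: [-0.9, -0.1, 8.4]
opening: 0.0423
```

```bash
python3 - <<'E'
from h import *
F=[]
for n in("wrist","scene","top"):
    w=manip.camera_model(n);p,d=manip.camera(n);cv2.imwrite(f'{n}11.png',p);np.save(f'{n}11.npy',d)
    F.append(manip.get_obs()['force'])
    if n=="scene":p=cv2.resize(p[140:240,230:350],None,fx=6,fy=6,interpolation=cv2.INTER_CUBIC)
    else:p=cv2.resize(p,None,fx=1.5,fy=1.5)
    cv2.imwrite(f'pics/{n}11.png',p)
    if n=="wrist":
        P=cloud(w,d);e=lambda u,v:P[int(v/1.5)-1:int(v/1.5)+2,int(u/1.5)-1:int(u/1.5)+2,2].mean()
        for u in(300,330,430,460):print(u,[round(float(e(u,v)),4) for v in(245,250,255,260,265)])
print(np.round(F,2));delta([.511,.1389,.086],26)
E
```

```text
300 [0.024, 0.0368, 0.063, 0.051, 0.057]
330 [0.0296, 0.0361, 0.045, 0.0503, 0.0564]
430 [0.032, 0.0348, 0.043, 0.049, 0.0549]
460 [0.027, 0.034, 0.043, 0.0491, 0.0543]
[[-0.49 -0.1   8.68]
 [-0.44 -0.43  7.08]
 [-0.22  0.17  7.47]]
clock 18.82 pos [0.5112 0.139  0.0868] F [-0.22  0.17  7.47] open 0.042 tooly -63.99 down [ 5.e-04  1.e-04 -1.e+00]
shift [0.019 0.001 0.006]
turn [ 0.001 -0.004 -0.001]
```

View pics/wrist11.png

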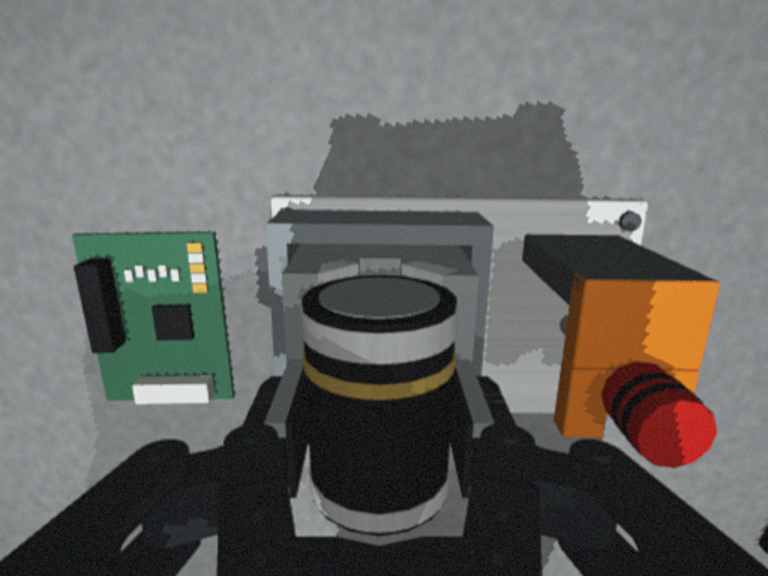

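View pics/scene11.png

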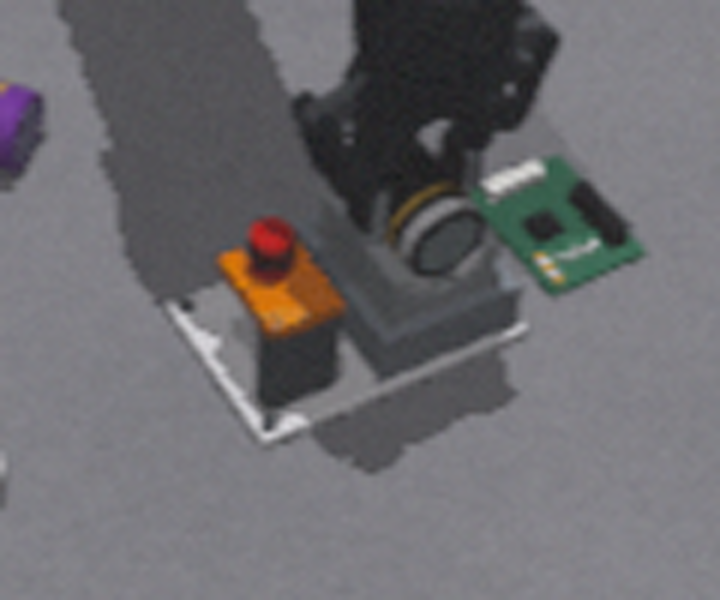

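```bash
python3 - <<'E'
from h import *
w=manip.camera_model("wrist");d=np.load('wrist11.npy');P=cloud(w,d);o=manip.get_obs()
q=P.reshape(-1,3);t=q[:,:2]-[.511,.1387];th=np.radians(26)
lx=t@[np.cos(th),np.sin(th)];ly=t@[-np.sin(th),np.cos(th)]
for s in(1,-1):
    k=(lx>.012)&(lx<.033)&(s*ly>.023)&(s*ly<.028)&(q[:,2]>.05)&(q[:,2]<.085)
    print("saddle top",s,k.sum(),np.percentile(q[k,2],[10,50,90]))
k=(abs(t[:,0])<.0)
# reference heights: orange top 0.072, pin head top .096
im=cv2.imread('wrist11.png');h=cv2.cvtColor(im,cv2.COLOR_BGR2HSV)
hr=((h[...,0]<6)|(h[...,0]>174))&(h[...,1]>150)&(abs(P[...,2]-.096)<.005)
r=P[hr];print("pin top",np.median(r[:,2]),cv2.minEnclosingCircle((r[:,:2]*1000).astype(np.float32)))
ho=(h[...,0]>8)&(h[...,0]<20)&(h[...,1]>150)&(abs(P[...,2]-.072)<.006);print("orange",np.median(P[ho][:,2]))
k=(abs(ly)<.004)&(lx>-.01)&(lx<.032)&(q[:,2]>.08)&(q[:,2]<.115);print("barrel top",k.sum(),np.percentile(q[k,2],[10,50,90]))
E
```

```text
saddle top 1 378 [0.0653749  0.0661081  0.06694846]
saddle top -1 322 [0.06544083 0.06616828 0.06684182]
pin top 0.09644009224184916 ((529.5220336914062, 109.32463073730469), 56.295074462890625)
orange 0.07257821246231808
barrel top 2031 [0.09921949 0.09998313 0.10076469]
```

```bash
python3 -c "
from plant import manip
print(manip.get_obs()['clock']);print(manip.sign_off())"
```

```text
18.825
the job is handed in; nothing more can be done
None
```

I drew the pin straight out of the V and hung it in the orange notch. The black lens barrel is now held pressed in the V. I handed the job in at 18.8 s, and no verdict was reported.

- **Pin:** After I let go, its head top read 96 mm over the bench (nominal 96 mm) and its position was about 1 mm from the notch. The pictures show it upright. In the last wrist picture the height still read 96 mm. My position fit from that picture was spoiled by stray red pixels, so the last good position fix is the one from just after release. The scene picture still shows the pin hanging there.
- **Barrel:** It is centred across the V to the eye. Its top read about 100 mm, which puts its axis at 78 mm, 12 mm above the saddle top. That means it is fully seated.
- **Saddle:** The top read 66 mm on both sides, so it has sunk about 5 mm. The tool force of 7–8.7 N plus the barrel's weight gives 5–6 mm. Both are well short of the bottom.
- **Grip and sideways force:** The grip is set to 60 N, and sideways forces on the tool stayed below 1 N.
- **Bystanders:** I saw none disturbed in the pictures, but I did not measure their positions again at the end.

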